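# Unlock the two-dial cabinet and open its left door

## Task

The white cabinet is locked by the steel shackle on its top: set the left dial to 5 and the right dial to 2, then pull the shackle straight up as far as it goes and leave it up, so that it clears the doors. Then swing the left-hand door wide open, to about a right angle, keeping the right-hand door shut and the dials on their code, let go, and do not disturb the tangram pieces, the dish or the binder clip.

Things in the scene. Friction and masses are not known exactly. Their poses are not given: they have to be found in the camera images.
- cabinet: White plastic twin-door cabinet, fixed, 160 mm deep (x), 320 wide (y), 155 high, on a 4 mm mat; a grey lock housing on it, top at 195. Origin: centre of the underside; x points away from the robot (doors at -x), y to the robot's left. A housing nose (y within 42 mm, heights 155 to 195) juts over the doors to x = -111. Unless both dials are within 0.15 rad of the code the shackle rises only 4 mm.
- left_dial (a joint): Angle of the left dial (rad), growing clockwise seen from above. Numbers 1 to 6 are groups of 1 to 6 dots on a white ring round it, 60 degrees apart: 1 = 0 (pointer to the robot, the cabinet's -x), clockwise 2 = 1.047 (to the robot's near left), 3 = 2.094, 4 = 3.142 (away from the robot), 5 = 4.189, 6 = 5.236. Range -0.4 to 5.6. Light friction (0.06 N m); stays where left.
- right_dial (a joint): Angle of the right dial (rad); direction, numbers, range and friction as for the left dial (number 2 = 1.047 rad).
- left_dial_grip (a point): On the left dial's vertical axis, 34 mm above the housing top; at the cabinet's x 0, y +95 mm. Dial: black disc, 68 mm diameter, top 11 mm above the housing, with an upright grip bar 14 mm wide, 51 long (26 behind the axis, 25 ahead), top 44 mm above the housing. This point's x axis runs along the bar to the pointer (the bar's pointed end, with a white line). Grip across the 14 mm, from above.
- right_dial_grip (a point): The same point on the right dial, at the cabinet's x = 0, y = -95 mm; the same shape and axes.
- shackle (a joint): Height of the shackle above its locked place (m): 0 down, 0.028 fully up. It weighs 0.2 kg and slides with 6 N of friction, so it takes about 8 N to raise and stays where it is left.
- shackle_grip (a point): Centre of the level top bar of the steel shackle, an inverted U of 10 mm round bar, legs 60 mm apart along the cabinet's y. When down this is 40 mm above the housing top, at the cabinet's x -100, y 0 mm. The legs go down through the nose and hang 14 mm in front of the two doors' upper edges; fully up they clear them. Axes as the cabinet's; grip from above, fingers closing along x.
- left_door (a joint): Opening angle of the left-hand door (rad): 0 shut, up to 1.9. It is 156 mm wide, its top 153 mm above the cabinet's underside, with light friction (0.05 N m); it stays where it is left. It opens towards the robot, turning clockwise seen from above about its hinge on the left.
- right_door (a joint): Opening angle of the right-hand door (rad): 0 shut; mirror image of the left one, hinge on the right.
- left_door_pull (a point): Grasp point on the left door's pull, an upright steel round post of 16 mm diameter, its axis 50 mm in front of the door's face; this point is 20 mm below its top (top 175 mm above the cabinet's underside). A flat bracket joins it to the door, upper face 29 mm below this point. At the cabinet's x -142, y +100 mm when shut. Pinch from above.
- left_door_hinge (a point): Point on the left door's vertical hinge axis at the same height as the pull point (cabinet's x = -86 mm, y = +158 mm).
- tangram_triangle: Loose flat plastic right-angled triangle, 140 mm long side, 10 mm thick; leave alone. Origin on its underside.
- tangram_square: Loose flat plastic square, 70 mm, 10 mm thick; leave alone. Origin on its underside.
- dish: Loose round white ceramic dish, 130 mm diameter, 30 mm high; leave alone. Origin at the centre of its underside.
- binder_clip: Loose steel binder clip, 60 mm wide, 62 mm long with its levers, 29 mm high; leave alone. Origin on its underside.

How it is judged:
On the way, in this order (a step that is already met when the one before it is completed fails the run):
1. both dials on the code (left 5, right 2, within 0.2 rad) with the shackle still down (value of joint left_dial between 3.989 and 4.389 rad and value of joint right_dial between 0.847 and 1.247 rad and value of joint shackle below 0.008 m), for 0.1 s.
2. shackle pulled up clear of the doors (value of joint shackle above 0.022 m and value of joint left_door below 0.1 rad), for 0.1 s.
At the end, for the whole second after the job is handed in: The left door stands open by more than 1.2 rad and at rest, the right door is shut (under 0.12 rad), the shackle stays up by more than 22 mm, the left dial is on 5 and the right dial on 2 (each within 0.3 rad) (value of joint left_door above 1.2 rad and value of joint right_door below 0.12 rad and value of joint shackle above 0.022 m and value of joint left_dial between 3.889 and 4.489 rad and value of joint right_dial between 0.747 and 1.347 rad and velocity of joint left_door between -0.05 and 0.05 rad/s); the robot touches nothing.
It fails at once if a bystander (tangram piece, dish or clip) is shifted by more than 20 mm (distance of any of tangram_triangle, tangram_square, dish, binder_clip from where it was at the start of the episode above 0.02 m).
It also fails if it takes over 64 s, if anything falls off the work surface, if the arm or the gripper's body presses on something with over 40 N, if the wrist force passes 120 N, or if a joint passes its speed limit or range.

## Robot

A 6-joint arm with a two-finger parallel gripper is mounted at the origin on the work surface. World frame = base frame: x ahead of the robot, y to its left, z up, the work surface at z = 0. Lengths are in m, angles in rad, forces in N, time in s.
With the tool pointing down it reaches from about 0.4 to 0.825 m from the base axis. Payload 7 kg.
Tool frame: the origin (TCP) lies midway between the tips of the shut fingers; the grasp point (between the pads) lies hold_point_z behind it (hold_point_z is the distance from the TCP to the grasp point, in m); z points along the fingers, y is the direction in which the jaws open and shut (so a half turn about z gives the same grasp; the last joint's range is limited). The gripper opens to 88 mm and grips with 3 to 60 N. Pads are 19 mm wide; open, the fingers measure 130 mm over their backs; the gripper's body (78 mm by 193 mm) begins 47 mm behind the grasp point.
Start: joints at [1.613, 0.359, 0.012, 0, -1.224, -0.288], TCP at [0.164, 0.655, 0.227] pointing down, gripper open.
Joint ranges: [-3.07, 3.07], [-1.43, 2.12], [-1.02, 1.25], [-3.03, 1.67], [-3.05, -0], [-3.03, 3.03]. Speed limits (rad/s): [2.39, 2.39, 3.01, 3.14, 3.14, 3.14].

## Interface

Orientations are given as [roll, pitch, yaw] about the fixed x, y, z axes, in that order (R = Rz(yaw) Ry(pitch) Rx(roll)).
In Python, from station import * gives the robot as it stands. The module is installed in compiled form; this text tells all that it offers.
- The arm moves only by the tool arm_command, never from a script. Its arguments are lists of equal length, an entry for each row: "fingers": the closure, from -1 (fully open) to 1 (shut); "dp": the shift along the world's x, y, z in m, a list of three; "roll": the turn about the world's z in rad. In form: {"fingers": [fingers, ...], "dp": [[x, y, z], ...], "roll": [roll, ...]}. A call has 1 to 8 rows; each row shifts and turns the pose as measured when the row begins; what a row does not reach is not made up. A row lasts 1/10 s, in which the tool goes at most 50 mm and 8.59 degrees, less where a joint would pass 70% of its speed; a pose out of reach is approached as far as the arm can. A call is refused whole if a number of a shift passes 0.05 or a number of a turn 0.15, either way. A call with a gripper value outside its range is refused whole. The fingers move at their own pace and stop on an object; "newtons" is the grip in N (left out, the last holds). Time passes only in rows, so rows that do not move let the fingers close. It gives the time, the measured TCP pose, the force and the opening at its end, in the units of the state.
- get_state(): the state, without advancing time (a new reading comes with each control period).
- grab_frame(name): name is "side" or "top"; returns the picture (384x512x3 uint8, blue, green, red); there is no depth.
- calibration(name): a dict with "fx", "fy", "cx", "cy" (pixels), "R" (3x3) and "t" (3): a world point X has camera coordinates R X + t. Camera axes: x right, y down, z forward; pixel columns grow to the right and rows downward; lengths in m; the calibration is good to about 2 mm. A picture is of the moment at which its call begins. calibration takes no time and is no camera call.
- job_done(): hands the job in, once; it reports no verdict.
The state is a dict: "t": time; "q": joint angles; "qd": joint speeds; "joint_efforts": joint torques, N m; "eef_pos": TCP position; "ee_rot": TCP orientation; "force": force on the tool from outside, world axes, zero at the start; "moment": the same for the moment, N m; "width": finger opening in m.
Only numpy, scipy, OpenCV 4.12 (cv2) and the standard library are available. Lean on these libraries where they do the work, as an engineer would, in place of code of your own. Each camera call takes 0.05 s, during which the arm holds its last target.

## Working session

There is one attempt and no reset: what is moved stays moved. The work goes in short steps, Python scripts to look and compute and a tool call to move; the robot and the scene stay as the last step left them, time stands still between calls to the robot, and variables do not carry over. Pictures are saved under pics/ and viewed, and the job is handed in when it is done.

Besides the shell and the picture viewer there is one more tool, called after "Request:" by a JSON object that holds its "fn" and its "kwargs", one argument or row to a line. arm_command: Moves the arm, as the interface text tells. Its arguments: {"type":"object","properties":{"fingers":{"type":"array"},"dp":{"type":"array"},"roll":{"type":"array"},"newtons":{"type":"number"}},"required":["fingers","dp","roll"]}

```bash
mkdir -p pics; python3 - <<'E'
from station import *
import cv2
s=get_state(); print({k:s[k] for k in s})
for n in("side","top"):
    im=grab_frame(n); cv2.imwrite(f"pics/{n}0.png",im); c=calibration(n); print(n,c)
E
```

```text
{'t': 0.0, 'q': array([ 1.61307664e+00,  3.59371181e-01,  1.10373602e-02, -3.73679695e-04,
       -1.22412809e+00, -2.88117383e-01]), 'qd': array([-0.00142628,  0.00071551, -0.00112972, -0.0003405 ,  0.00108771,
       -0.00174704]), 'joint_efforts': array([-2.25912394e-03, -5.82713306e+01,  2.93063807e+01,  6.99730530e+00,
        7.10398905e-03, -1.50167266e-04]), 'eef_pos': array([0.16416226, 0.65420084, 0.22561927]), 'ee_rot': array([ 3.13989590e+00, -1.36519048e-04, -2.45964212e-01]), 'force': array([0.400837  , 0.06438298, 0.24102248]), 'moment': array([-0.01311989,  0.06284112, -0.05202682]), 'width': 0.08751853071372742}
side {'fx': 378.78192793280846, 'fy': 378.78192793280846, 'cx': 255.583672231102, 'cy': 187.30390289112452, 'R': array([[-0.99864545, -0.04956866, -0.01581792],
       [-0.01861163,  0.62420211, -0.78104118],
       [ 0.04858874, -0.77968883, -0.62427916]]), 't': array([0.56433315, 0.11635436, 1.25987386])}
top {'fx': 377.4912250407866, 'fy': 377.4912250407866, 'cx': 264.458177746716, 'cy': 189.48911642254504, 'R': array([[-0.00539126, -0.99977051,  0.02073323],
       [-0.98460239,  0.00168445, -0.17480073],
       [ 0.17472569, -0.02135638, -0.98438551]]), 't': array([-0.02017954,  0.55930717,  1.19647464])}
```

View pics/side0.png

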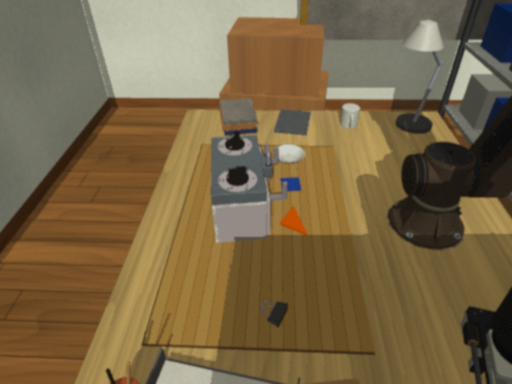

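View pics/top0.png

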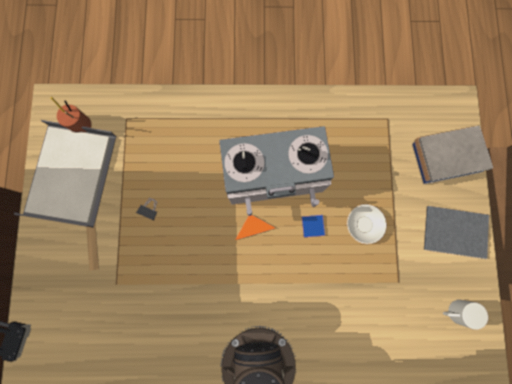

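The top view shows the cabinet at about (275,165), with the left dial at (245,160) and the right dial at (309,153). The triangle is near (255,228), the square at (313,226), the dish at (367,224) and the clip at (148,210). I'll enlarge both views.

```bash
python3 - <<'E'
import cv2
im=cv2.imread("pics/top0.png")[115:250,210:345]; cv2.imwrite("pics/topz0.png",cv2.resize(im,None,fx=4.4,fy=4.4,interpolation=cv2.INTER_CUBIC))
im=cv2.imread("pics/side0.png")[125:245,200:320]; cv2.imwrite("pics/sidez0.png",cv2.resize(im,None,fx=5,fy=5,interpolation=cv2.INTER_CUBIC))
E
```

```text
(no output)
```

View pics/topz0.png

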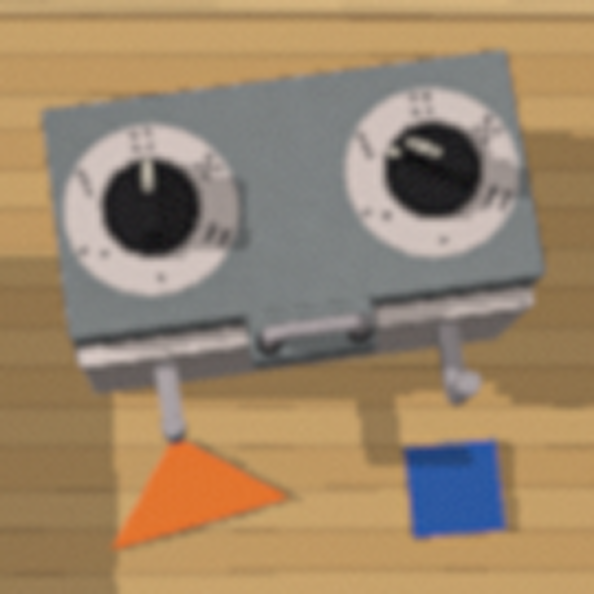

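View pics/sidez0.png

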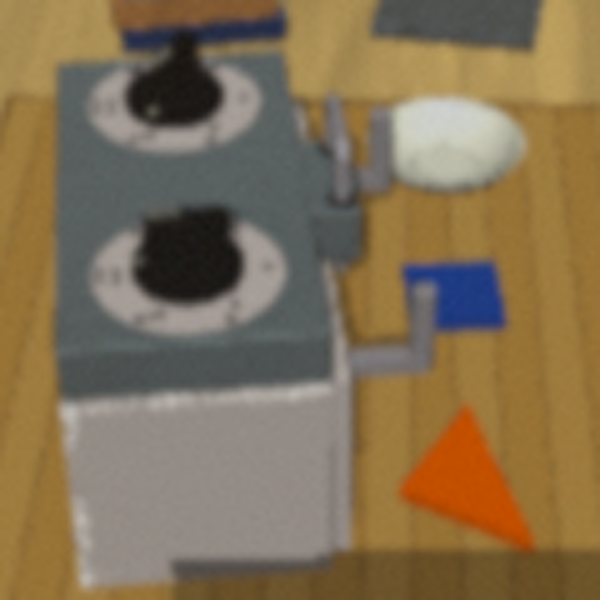

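```bash
cat > h.py <<'E'
from station import *
import numpy as np, cv2
from scipy.optimize import least_squares
C={n:calibration(n) for n in("side","top")}
def P(n,X):
    c=C[n]; p=np.atleast_2d(X)@c["R"].T+c["t"]
    return np.c_[c["fx"]*p[:,0]/p[:,2]+c["cx"], c["fy"]*p[:,1]/p[:,2]+c["cy"]]
def tri(a,b): # side px, top px
    r=least_squares(lambda X:np.r_[P("side",X)[0]-a,P("top",X)[0]-b],[.5,0,.2]); return r.x, np.abs(r.fun).max()
def onplane(n,uv,z):
    c=C[n]; d=c["R"].T@np.array([(uv[0]-c["cx"])/c["fx"],(uv[1]-c["cy"])/c["fy"],1]); o=-c["R"].T@c["t"]
    return o+d*(z-o[2])/d[2]
tz=lambda u,v:np.array([210+(u+.5)/4.4-.5,115+(v+.5)/4.4-.5])
sz=lambda u,v:np.array([200+(u+.5)/5-.5,125+(v+.5)/5-.5])
def cab(p,X):
    c,s=np.cos(p[2]),np.sin(p[2]); X=np.atleast_2d(X)
    return np.c_[p[0]+c*X[:,0]-s*X[:,1],p[1]+s*X[:,0]+c*X[:,1],X[:,2]+(p[3] if len(p)>3 else .004)]
E
python3 - <<'E'
from h import *
pts={"ringL":((188,272),(152,210)),"ringR":((175,95),(433,172)),"pullL":((425,285),(176,438)),"pullR":((382,112),(465,382)),
"FL":((60,350),(43,112)),"NL":((330,335),(72,345)),"FR":((57,63),(505,52))}
for k,(a,b) in pts.items(): print(k,tri(sz(*a),tz(*b)))
M={"ringL":(0,.095,.195),"ringR":(0,-.095,.195),"FL":(.08,.16,.195),"FR":(.08,-.16,.195),"NL":(-.08,.16,.195)}
def f(p):
    r=[]
    for k,X in M.items():
        W=cab(p,X)[0]; r+=list(P("side",W)[0]-sz(*pts[k][0]))+list(P("top",W)[0]-tz(*pts[k][1]))
    return np.array(r)
r=least_squares(f,[.6,0,.1,.004]); print(r.x); print(np.round(r.fun.reshape(-1,2,2),1))
E
```

```text
ringL (array([0.61450286, 0.04016383, 0.19807716]), np.float64(0.20629386512084125))
ringR (array([ 0.63916372, -0.14758307,  0.20432199]), np.float64(0.27902493033860765))
pullL (array([0.46785532, 0.02379739, 0.17792241]), np.float64(1.575102673169397))
pullR (array([ 0.50021291, -0.16874868,  0.17975947]), np.float64(0.017095841018203828))
FL (array([0.68205763, 0.11388837, 0.19708168]), np.float64(0.006705845590147419))
NL (array([0.52601061, 0.09244587, 0.19377693]), np.float64(0.887852044221205))
FR (array([ 0.72681779, -0.20027397,  0.1959681 ]), np.float64(0.5000592722564932))
[ 0.62647348 -0.05450456  0.13881649  0.00234656]
[[[ 0.6  0.1]
  [ 0.2  0.2]]

 [[ 0.3  1.7]
  [ 0.   0.2]]

 [[-0.6  0.2]
  [-0.4 -0.5]]

 [[ 0.2 -0.4]
  [ 0.6 -0.9]]

 [[ 1.2 -0.7]
  [-0.2 -0.8]]]
```

```bash
cat >> h.py <<'E'
CP=[0.6265,-0.0545,0.1388,.003]
def bar(side,a):
    d=np.array([-np.cos(a),np.sin(a)]); n=np.array([-d[1],d[0]]); c=np.array([0,.095*side])
    q=[(-.026,-.007),(.018,-.007),(.025,0),(.018,.007),(-.026,.007)]
    return [[*(c+u*d+v*n),z] for z in (.239,.206) for u,v in q]
def overlay(n,src,out,box,f,al,ar,dl=0,sh=0,cp=CP):
    im=cv2.imread(src); x0,y0,x1,y1=box
    z=cv2.resize(im[y0:y1,x0:x1],None,fx=f,fy=f,interpolation=cv2.INTER_CUBIC); z0=z.copy()
    def poly(X,col,cl=True):
        p=P(n,cab(cp,X)); p=((p-[x0,y0]+.5)*f-.5).round().astype(int)
        cv2.polylines(z,[p.reshape(-1,1,2)],cl,col,1)
    poly([(.08,.16,.195),(.08,-.16,.195),(-.08,-.16,.195),(-.08,.16,.195)],(0,255,0))
    for s,a in((1,al),(-1,ar)):
        b=bar(s,a); poly(b[:5],(0,255,255)); poly(b[5:],(255,0,255))
    poly([(-.1,.03,.18),(-.1,.03,.235+sh),(-.1,-.03,.235+sh),(-.1,-.03,.18)],(255,255,0),False)
    h=np.array([-.086,.158])
    r=np.array([-.056,-.058]);c,s=np.cos(-dl),np.sin(-dl); q=h+[c*r[0]-s*r[1],s*r[0]+c*r[1]]
    poly([(*q,.126),(*q,.175)],(0,0,255),False); poly([(-.142,-.1,.126),(-.142,-.1,.175)],(0,0,255),False)
    cv2.imwrite(out,np.hstack([z0,z]) if z.shape[1]<=400 else z)
E
python3 - <<'E'
from h import *
overlay("top","pics/top0.png","pics/ot0.png",(210,115,345,250),4.4,3.3,2.3)
overlay("side","pics/side0.png","pics/os0.png",(200,125,320,245),5,3.3,2.3)
E
```

```text
(no output)
```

View pics/ot0.png

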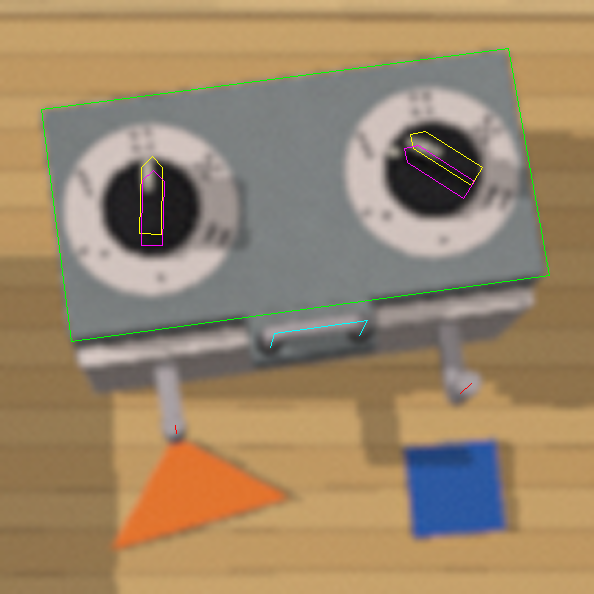

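View pics/os0.png

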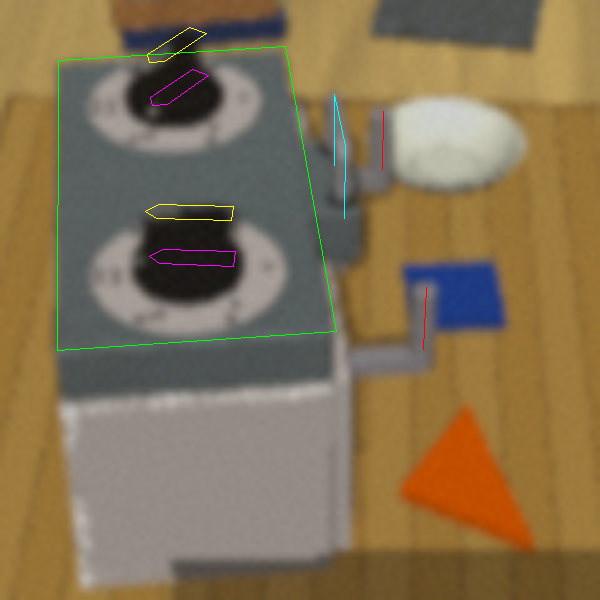

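```bash
python3 - <<'E'
from h import *
for i,(l,r) in enumerate([(3.2,1.8),(3.3,2.0),(3.4,2.15)]):
  overlay("top","pics/top0.png",f"/tmp/t{i}.png",(215,125,345,175),6,l,r)
  overlay("side","pics/side0.png",f"/tmp/s{i}.png",(205,125,265,190),6,l,r)
t=np.vstack([cv2.imread(f"/tmp/t{i}.png") for i in range(3)]); print(t.shape)
cv2.imwrite("pics/c1.png",cv2.resize(t,None,fx=.66,fy=.66)); 
s=np.hstack([cv2.imread(f"/tmp/s{i}.png")[:,(0 if i==0 else 360):] for i in range(3)]); print(s.shape); cv2.imwrite("pics/c2.png",cv2.resize(s,(800,int(800*s.shape[0]/s.shape[1]))))
E
```

```text
(900, 780, 3)
(390, 1440, 3)
```

View pics/c1.png

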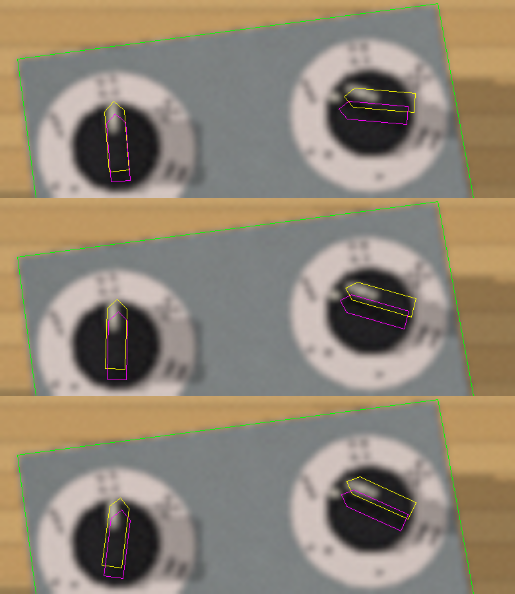

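View pics/c2.png

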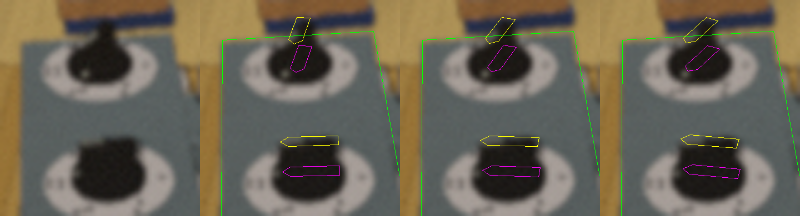

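```bash
python3 - <<'E'
from h import *
import station; print([x for x in dir(station) if x[0]!='_'])
print(getattr(station,'hold_point_z',None))
p=CP
for k,u in {"t1":(175,438),"t2":(292,497),"t3":(113,550),"s":(455,490)}.items():
    w=onplane("top",tz(*u),.014); c,s=np.cos(p[2]),np.sin(p[2]); d=w[:2]-p[:2]; print(k,w.round(3),"cab",(c*d[0]+s*d[1]).round(3),(-s*d[0]+c*d[1]).round(3))
for k,X in {"L":(0,.095,.229),"R":(0,-.095,.229),"S":(-.1,0,.235),"pull":(-.142,.1,.155),"hinge":(-.086,.158,.155)}.items(): print(k,cab(p,X).round(4))
s=sorted([ (n) for n in []])
E
sed 's/200+/200+/' /dev/null; python3 -c "
import cv2
im=cv2.imread('pics/side0.png')[185:245,205:310]; cv2.imwrite('pics/door0.png',cv2.resize(im,None,fx=7,fy=7,interpolation=cv2.INTER_CUBIC))"
```

```text
['Unreachable', 'calibration', 'get_state', 'grab_frame', 'hold_point_z', 'job_done']
0.0188
t1 [0.482 0.028 0.014] cab -0.132 0.102
t2 [ 0.436 -0.061  0.014] cab -0.189 0.02
t3 [0.397 0.075 0.014] cab -0.209 0.16
s [ 0.441 -0.185  0.014] cab -0.202 -0.103
L [[0.6134 0.0396 0.232 ]]
R [[ 0.6396 -0.1486  0.232 ]]
S [[ 0.5275 -0.0683  0.238 ]]
pull [[0.472  0.0249 0.158 ]]
hinge [[0.5195 0.0901 0.158 ]]
```

View pics/door0.png

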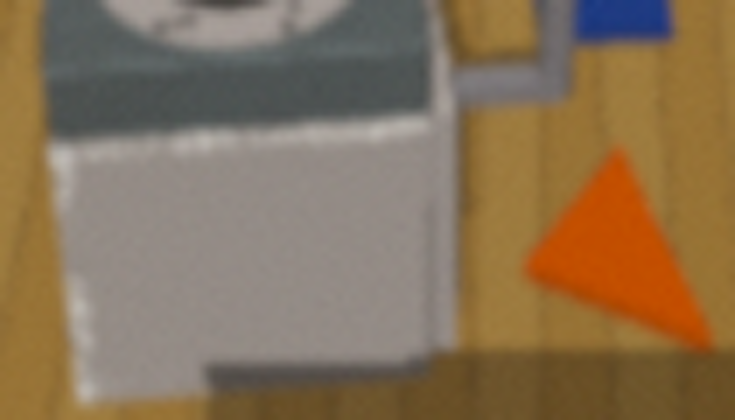

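The dials, cabinet and pulls agree with the text to within a few mm. The starting angles are about 3.28 for the left dial and 1.97 for the right. I'll move over the left dial first.

Request:
{"fn": "arm_command", "kwargs": {
  "fingers": [-1, -1, -1, -1, -1, -1, -1, -1],
  "dp": [
    [0, 0, 0.05],
    [0, 0, 0.05],
    [0.028, -0.04, 0],
    [0.03, -0.04, 0],
    [0.03, -0.04, 0],
    [0.03, -0.04, 0],
    [0.03, -0.04, 0],
    [0.03, -0.04, 0]
  ],
  "roll": [0, 0, 0.05, 0.05, 0.05, 0.05, 0.05, 0],
  "newtons": 25
}}

```text
t: 0.9
eef_pos: [0.3396, 0.4119, 0.3229]
ee_rot: [3.132, -0.002, 0.022]
force: [0.2, 1.0, -0.1]
width: 0.0876
```

Request:
{"fn": "arm_command", "kwargs": {
  "fingers": [-1, -1, -1, -1, -1, -1, -1, -1],
  "dp": [
    [0.03, -0.04, 0],
    [0.03, -0.04, 0],
    [0.03, -0.04, 0],
    [0.03, -0.04, 0],
    [0.03, -0.04, 0],
    [0.03, -0.04, 0],
    [0.03, -0.04, 0],
    [0, 0, 0]
  ],
  "roll": [0, 0, 0, 0, 0, 0, 0, 0]
}}

```text
t: 1.7
eef_pos: [0.548, 0.1248, 0.3217]
ee_rot: [3.131, -0.0, 0.019]
force: [-0.4, -0.3, -0.1]
width: 0.0877
```

Request:
{"fn": "arm_command", "kwargs": {
  "fingers": [-1, -1, -1, -0.4, -0.4],
  "dp": [
    [0.033, -0.043, 0],
    [0.033, -0.043, 0],
    [0, 0, 0],
    [0, 0, -0.03],
    [0, 0, 0]
  ],
  "roll": [-0.02, 0, 0, 0, 0]
}}

```text
t: 2.2
eef_pos: [0.6084, 0.044, 0.2887]
ee_rot: [3.131, 0.004, -0.005]
force: [-0.0, 0.9, 0.2]
width: 0.0766
```

```bash
python3 - <<'E'
from h import *
im=grab_frame("side"); cv2.imwrite("pics/s1.png",im)
cv2.imwrite("pics/s1z.png",cv2.resize(im[80:240,180:330],None,fx=3.7,fy=3.7,interpolation=cv2.INTER_CUBIC))
s=get_state(); print(s["eef_pos"],s["ee_rot"],s["q"])
E
```

```text
[0.60983645 0.04406622 0.29198547] [ 3.13063983e+00 -6.61232955e-04 -4.20148713e-03] [ 0.39793338  0.22077551 -0.03608422  0.01067825 -1.31762885  1.16596413]
```

View pics/s1z.png

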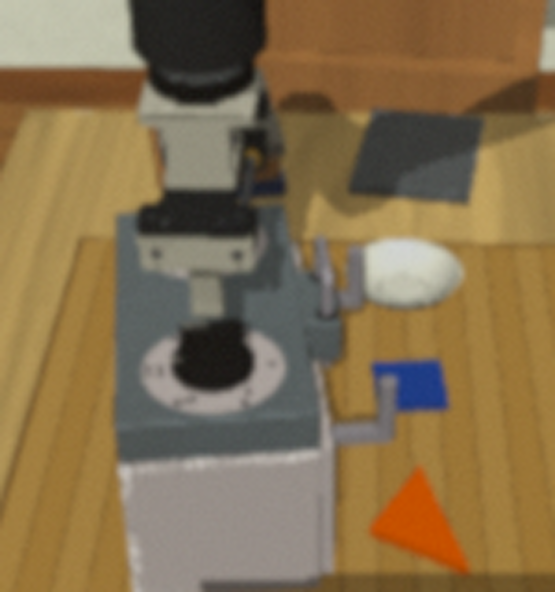

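The side view shows the gripper above the left dial, with its bar in front of and below the finger at about (210,335) in the crop. I'll descend, then close.

Request:
{"fn": "arm_command", "kwargs": {
  "fingers": [-0.4, -0.4, -0.4, -0.4, 1, 1, 1, 1],
  "dp": [
    [0.004, -0.0045, -0.03],
    [0, 0, -0.03],
    [0, 0, -0.013],
    [0, 0, 0],
    [0, 0, 0],
    [0, 0, 0],
    [0, 0, 0],
    [0, 0, 0]
  ],
  "roll": [0, 0, 0, 0, 0, 0, 0, 0]
}}

```text
t: 3.05
eef_pos: [0.6182, 0.0436, 0.2303]
ee_rot: [3.133, -0.017, 0.002]
force: [-0.4, 0.5, 0.0]
width: 0.0348
```

Request:
{"fn": "arm_command", "kwargs": {
  "fingers": [1, 1, 1, 1],
  "dp": [
    [0, 0, 0],
    [0, 0, 0],
    [0, 0, 0],
    [0, 0, 0]
  ],
  "roll": [0, 0, 0, 0]
}}

```text
t: 3.45
eef_pos: [0.6185, 0.0413, 0.2315]
ee_rot: [3.13, -0.017, 0.002]
force: [0.5, 3.7, -0.5]
width: 0.0139
```

```bash
python3 - <<'E'
from h import *
s=get_state(); print(s["eef_pos"],s["ee_rot"],s["q"],s["width"],s["force"],s["moment"])
E
```

```text
[0.61846983 0.04125463 0.23146137] [ 3.12962505e+00 -1.73984391e-02  1.80959805e-03] [ 0.39250938  0.25560932 -0.13110323  0.01919321 -1.17261976  1.17265171] 0.01385925377246723 [ 0.48089968  3.68741454 -0.52194528] [1.70035597 0.07112609 0.05846809]
```

Request:
{"fn": "arm_command", "kwargs": {
  "fingers": [0.3, 0.3, 0.3, 0.3, 1, 1, 1, 1],
  "dp": [
    [0, 0, 0],
    [-0.003, -0.001, -0.008],
    [-0.001, 0, -0.004],
    [0, 0, 0],
    [0, 0, 0],
    [0, 0, 0],
    [0, 0, 0],
    [0, 0, 0]
  ],
  "roll": [0, 0, 0, 0, 0, 0, 0, 0],
  "newtons": 15
}}

```text
t: 4.25
eef_pos: [0.6136, 0.0412, 0.2178]
ee_rot: [3.131, -0.016, 0.002]
force: [-0.4, -2.1, -0.9]
width: 0.0139
```

Request:
{"fn": "arm_command", "kwargs": {
  "fingers": [1, 1, 1],
  "dp": [
    [0, 0, 0],
    [0, 0, 0],
    [0, 0, 0]
  ],
  "roll": [0, 0, 0]
}}

```text
t: 4.55
eef_pos: [0.6136, 0.0412, 0.2179]
ee_rot: [3.131, -0.016, 0.002]
force: [-0.2, 0.9, -0.7]
width: 0.0139
```

Request:
{"fn": "arm_command", "kwargs": {
  "fingers": [1, 1, 1, 1, 1, 1, 1, 1],
  "dp": [
    [0, 0, 0],
    [0, 0, 0],
    [0, 0, 0],
    [0, 0, 0],
    [0, 0, 0],
    [0, 0, 0],
    [0, 0, 0],
    [0, 0, 0]
  ],
  "roll": [-0.12, -0.12, -0.12, -0.12, -0.12, -0.12, -0.1, 0]
}}

```text
t: 5.35
eef_pos: [0.6135, 0.0411, 0.2178]
ee_rot: [3.131, -0.016, -0.851]
force: [-0.9, 0.8, 0.3]
width: 0.0142
```

Request:
{"fn": "arm_command", "kwargs": {
  "fingers": [1, 1, 1],
  "dp": [
    [0, 0, 0],
    [0, 0, 0],
    [0, 0, 0]
  ],
  "roll": [-0.057, 0, 0]
}}

```text
t: 5.65
eef_pos: [0.6135, 0.0412, 0.2178]
ee_rot: [3.131, -0.016, -0.9]
force: [-0.0, 0.3, -0.1]
width: 0.0142
```

Request:
{"fn": "arm_command", "kwargs": {
  "fingers": [-0.3, -0.3, -0.3, -0.3, -0.3, -0.3],
  "dp": [
    [0, 0, 0],
    [0, 0, 0],
    [0, 0, 0],
    [0, 0, 0.03],
    [0, 0, 0.04],
    [0, 0, 0]
  ],
  "roll": [0, 0, 0, 0, 0, 0]
}}

```text
t: 6.25
eef_pos: [0.6131, 0.0404, 0.2894]
ee_rot: [3.128, -0.017, -0.893]
force: [0.0, 0.4, 0.3]
width: 0.0546
```

Request:
{"fn": "arm_command", "kwargs": {
  "fingers": [-0.3, -0.3, -0.3, -0.3, -0.3, -0.3, -0.3, -0.3],
  "dp": [
    [0.006, -0.04, 0.02],
    [0.006, -0.04, 0.01],
    [0.006, -0.04, 0],
    [0.006, -0.04, 0],
    [0.003, -0.029, 0],
    [0, 0, 0],
    [0, 0, 0],
    [0, 0, 0]
  ],
  "roll": [-0.12, -0.12, -0.12, -0.12, -0.12, -0.12, -0.12, -0.1]
}}

```text
t: 7.05
eef_pos: [0.6414, -0.1564, 0.3223]
ee_rot: [3.134, -0.018, -1.863]
force: [0.3, -0.6, -0.5]
width: 0.057
```

```bash
python3 - <<'E'
from h import *
im=grab_frame("side"); cv2.imwrite("pics/s2.png",im)
overlay("side","pics/s2.png","pics/s2z.png",(190,80,310,230),4,4.19,1.97)
s=get_state(); print(s["eef_pos"],s["ee_rot"],s["q"])
E
```

```text
[ 0.64137105 -0.15632596  0.32230072] [ 3.1343457  -0.01830931 -1.86840373] [ 0.06440606  0.29904647  0.13389438  0.01472467 -1.4189233  -0.36440418]
```

View pics/s2z.png

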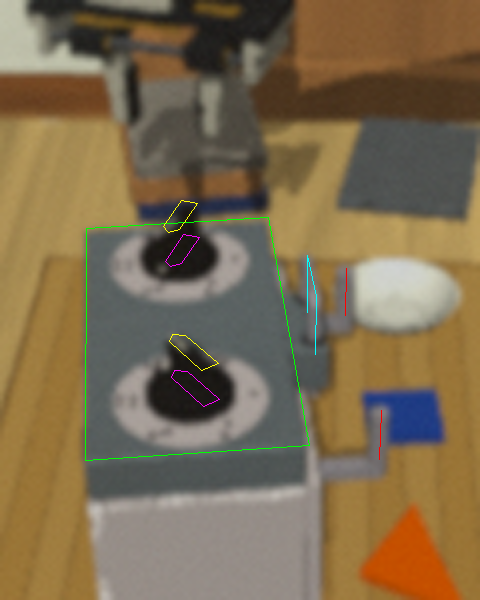

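The side view shows the left dial's bar on the projected 5, around (195,350), and the gripper above the right dial. I'll descend onto the right dial.

Request:
{"fn": "arm_command", "kwargs": {
  "fingers": [-0.3, -0.3, -0.3, -0.3, -0.3],
  "dp": [
    [-0.002, 0.008, -0.02],
    [0, 0, -0.02],
    [0, 0, -0.02],
    [0, 0, 0],
    [0, 0, 0]
  ],
  "roll": [0.038, 0, 0, 0, 0]
}}

```text
t: 7.6
eef_pos: [0.64, -0.1484, 0.262]
ee_rot: [3.138, -0.018, -1.818]
force: [-0.9, -0.5, 1.5]
width: 0.0568
```

Request:
{"fn": "arm_command", "kwargs": {
  "fingers": [-0.3, -0.3, -0.3, -0.3, 1, 1, 1, 1],
  "dp": [
    [0, 0, -0.015],
    [0, 0, -0.015],
    [0, 0, -0.013],
    [0, 0, 0],
    [0, 0, 0],
    [0, 0, 0],
    [0, 0, 0],
    [0, 0, 0]
  ],
  "roll": [-0.01, 0, 0, 0, 0, 0, 0, 0]
}}

```text
t: 8.4
eef_pos: [0.6423, -0.1487, 0.2206]
ee_rot: [-3.139, -0.017, -1.827]
force: [-0.3, -0.0, -0.3]
width: 0.0308
```

Request:
{"fn": "arm_command", "kwargs": {
  "fingers": [1, 1, 1],
  "dp": [
    [0, 0, 0],
    [0, 0, 0],
    [0, 0, 0]
  ],
  "roll": [0, 0, 0]
}}

```text
t: 8.7
eef_pos: [0.6388, -0.1488, 0.221]
ee_rot: [3.138, -0.019, -1.828]
force: [3.2, 0.5, -2.7]
width: 0.0139
```

Request:
{"fn": "arm_command", "kwargs": {
  "fingers": [1, 1, 1, 1, 1, 1, 1, 1],
  "dp": [
    [0, 0, 0],
    [0, 0, 0],
    [0, 0, 0],
    [0, 0, 0],
    [0, 0, 0],
    [0, 0, 0],
    [0, 0, 0],
    [0, 0, 0]
  ],
  "roll": [0.12, 0.12, 0.12, 0.12, 0.12, 0.12, 0.12, 0.1]
}}

```text
t: 9.5
eef_pos: [0.6405, -0.1484, 0.221]
ee_rot: [-3.141, -0.019, -0.853]
force: [-0.9, 0.8, 0.0]
width: 0.0139
```

Request:
{"fn": "arm_command", "kwargs": {
  "fingers": [1, 1],
  "dp": [
    [0, 0, 0],
    [0, 0, 0]
  ],
  "roll": [0, 0]
}}

```text
t: 9.7
eef_pos: [0.6405, -0.1484, 0.221]
ee_rot: [-3.141, -0.019, -0.854]
force: [-0.2, 0.4, -0.8]
width: 0.0141
```

Slight overshoot, so I'll turn back 0.05, then release and lift.

Request:
{"fn": "arm_command", "kwargs": {
  "fingers": [1, 1, 1],
  "dp": [
    [0, 0, 0],
    [0, 0, 0],
    [0, 0, 0]
  ],
  "roll": [-0.055, 0, 0]
}}

```text
t: 10.0
eef_pos: [0.6404, -0.1484, 0.221]
ee_rot: [-3.141, -0.018, -0.916]
force: [-0.6, -0.7, -0.2]
width: 0.0139
```

Request:
{"fn": "arm_command", "kwargs": {
  "fingers": [-0.3, -0.3, -0.3, -0.3, -0.3, -0.3, -0.3],
  "dp": [
    [0, 0, 0],
    [0, 0, 0],
    [0, 0, 0],
    [0, 0, 0.03],
    [0, 0, 0.04],
    [0, 0, 0.03],
    [0, 0, 0]
  ],
  "roll": [0, 0, 0, 0, 0, 0, 0]
}}

```text
t: 10.7
eef_pos: [0.6399, -0.1487, 0.3238]
ee_rot: [3.141, -0.018, -0.915]
force: [0.9, 0.7, 0.2]
width: 0.0566
```

Request:
{"fn": "arm_command", "kwargs": {
  "fingers": [-0.3, -0.3, -0.3, -0.3, -0.3, -0.3, -0.3],
  "dp": [
    [-0.028, 0.02, 0],
    [-0.028, 0.02, 0],
    [-0.028, 0.02, 0],
    [-0.027, 0.02, 0],
    [0, 0, 0],
    [0, 0, 0],
    [0, 0, 0]
  ],
  "roll": [-0.12, -0.12, -0.12, -0.12, -0.03, 0, 0]
}}

```text
t: 11.4
eef_pos: [0.525, -0.0665, 0.322]
ee_rot: [-3.141, -0.017, -1.444]
force: [-0.1, -1.4, -0.3]
width: 0.0567
```

```bash
python3 - <<'E'
from h import *
for n in("side","top"):
  im=grab_frame(n); cv2.imwrite(f"pics/{n}3.png",im)
overlay("side","pics/side3.png","pics/s3z.png",(190,80,310,230),4,4.19,1.047)
overlay("top","pics/top3.png","pics/t3z.png",(210,115,345,250),4,4.19,1.047)
s=get_state(); print(s["eef_pos"],s["ee_rot"],s["q"])
E
```

```text
[ 0.52523832 -0.06677853  0.32176537] [-3.1411701  -0.01703448 -1.44490157] [ 0.2571741   0.06459287 -0.15865943  0.0173672  -1.34938744 -0.13510536]
```

View pics/s3z.png

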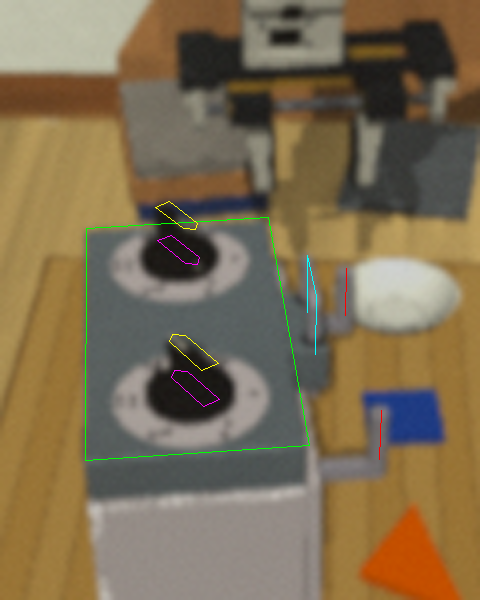

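View pics/t3z.png

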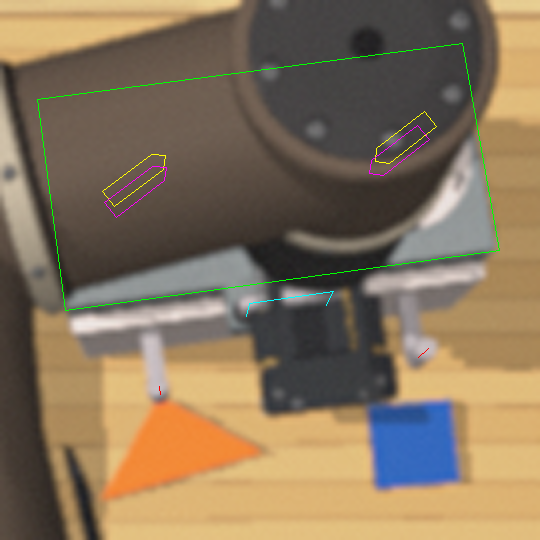

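Both dial bars in the side view, at (180,215) and (195,350), line up with the projected 5 and 2. I'll descend on the shackle.

Request:
{"fn": "arm_command", "kwargs": {
  "fingers": [-0.3, -0.3, -0.3, -0.3, -0.3],
  "dp": [
    [0.0025, -0.0015, -0.02],
    [0, 0, -0.02],
    [0, 0, -0.02],
    [0, 0, 0],
    [0, 0, 0]
  ],
  "roll": [0.012, 0, 0, 0, 0]
}}

```text
t: 12.0
eef_pos: [0.5301, -0.0702, 0.2593]
ee_rot: [3.141, -0.018, -1.432]
force: [0.2, -0.5, 0.0]
width: 0.0567
```

Request:
{"fn": "arm_command", "kwargs": {
  "fingers": [-0.3, -0.3, -0.3, -0.3, 1, 1, 1, 1],
  "dp": [
    [0, 0, -0.015],
    [0, 0, -0.015],
    [0, 0, -0.01],
    [0, 0, 0],
    [0, 0, 0],
    [0, 0, 0],
    [0, 0, 0],
    [0, 0, 0]
  ],
  "roll": [0, 0, 0, 0, 0, 0, 0, 0],
  "newtons": 35
}}

```text
t: 12.8
eef_pos: [0.5347, -0.0709, 0.2248]
ee_rot: [-3.134, -0.019, -1.431]
force: [-1.0, 0.3, 0.7]
width: 0.0308
```

Request:
{"fn": "arm_command", "kwargs": {
  "fingers": [1, 1, 1],
  "dp": [
    [0, 0, 0],
    [0, 0, 0],
    [0, 0, 0]
  ],
  "roll": [0, 0, 0]
}}

```text
t: 13.1
eef_pos: [0.5281, -0.072, 0.2248]
ee_rot: [3.137, -0.019, -1.432]
force: [-1.8, 0.9, 1.3]
width: 0.0087
```

Request:
{"fn": "arm_command", "kwargs": {
  "fingers": [1, 1, 1, 1, 1, 1, 1],
  "dp": [
    [0, 0, 0],
    [0, 0, 0.008],
    [0, 0, 0.008],
    [0, 0, 0.008],
    [0, 0, 0.006],
    [0, 0, 0.003],
    [0, 0, 0]
  ],
  "roll": [0, 0, 0, 0, 0, 0, 0]
}}

```text
t: 13.8
eef_pos: [0.5279, -0.0719, 0.2529]
ee_rot: [3.132, -0.018, -1.434]
force: [0.3, -0.3, 1.9]
width: 0.0085
```

Request:
{"fn": "arm_command", "kwargs": {
  "fingers": [1, 1],
  "dp": [
    [0, 0, 0.003],
    [0, 0, 0]
  ],
  "roll": [0, 0]
}}

```text
t: 14.0
eef_pos: [0.5279, -0.0719, 0.2529]
ee_rot: [3.129, -0.017, -1.435]
force: [1.2, -0.6, 1.7]
width: 0.0087
```

```bash
python3 - <<'E'
from h import *
im=grab_frame("side"); cv2.imwrite(f"pics/side4.png",im)
overlay("side","pics/side4.png","pics/s4z.png",(190,80,310,230),4,4.19,1.047,0,.028)
E
```

```text
(no output)
```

View pics/s4z.png

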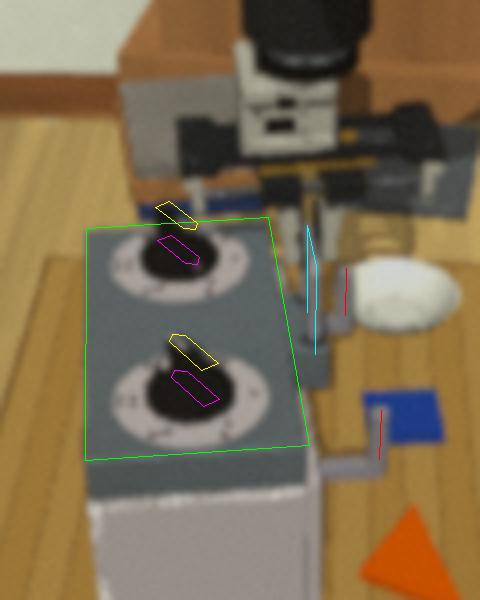

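The shackle met its stop 28 mm up. I'll release it and go to the left pull.

Request:
{"fn": "arm_command", "kwargs": {
  "fingers": [-0.2, -0.2, -0.2, -0.2, -0.2, -0.2, 0.1, 0.1],
  "dp": [
    [0, 0, 0],
    [0, 0, 0],
    [0, 0, 0],
    [0, 0, 0.025],
    [0, 0, 0.03],
    [0, 0, 0.02],
    [-0.028, 0.048, 0],
    [-0.028, 0.048, 0]
  ],
  "roll": [0, 0, 0, 0, 0, 0, 0, 0],
  "newtons": 8
}}

```text
t: 14.85
eef_pos: [0.476, 0.0151, 0.3354]
ee_rot: [3.133, -0.018, -1.442]
force: [0.1, 2.3, -0.9]
width: 0.0424
```

Request:
{"fn": "arm_command", "kwargs": {
  "fingers": [0.1, 0.1],
  "dp": [
    [0, 0, 0],
    [0, 0, 0]
  ],
  "roll": [0, 0]
}}

```text
t: 15.05
eef_pos: [0.4738, 0.0196, 0.3382]
ee_rot: [3.138, -0.016, -1.435]
force: [-1.2, -0.6, 0.8]
width: 0.0397
```

```bash
python3 - <<'E'
from h import *
im=grab_frame("side"); cv2.imwrite(f"pics/side5.png",im)
overlay("side","pics/side5.png","pics/s5z.png",(190,80,310,230),4,4.19,1.047,0,.028)
s=get_state(); print(s["eef_pos"],s["ee_rot"],s["q"])
E
```

```text
[0.47404535 0.01917469 0.33833316] [ 3.13815134 -0.01577    -1.43618979] [ 0.46859472 -0.03524831 -0.22257652  0.01399354 -1.39190669 -0.33656343]
```

View pics/s5z.png

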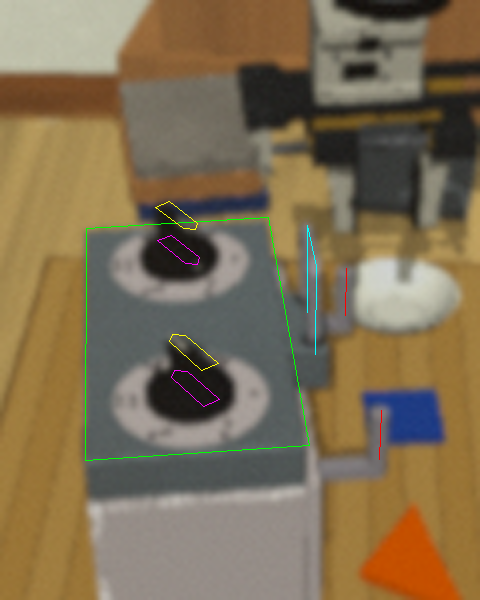

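The shackle stays up without the gripper; its bar meets the projected raised position near (310,230). The pull is at its predicted place. I'll descend around it.

Request:
{"fn": "arm_command", "kwargs": {
  "fingers": [0.1, 0.1, 0.1, 0.1, 0.1, 0.1],
  "dp": [
    [-0.003, 0.005, -0.035],
    [0, 0, -0.035],
    [0, 0, -0.03],
    [0, 0, -0.02],
    [0, 0, 0],
    [0, 0, 0]
  ],
  "roll": [0, 0, 0, 0, 0, 0]
}}

```text
t: 15.7
eef_pos: [0.4735, 0.0192, 0.2168]
ee_rot: [-3.141, -0.016, -1.443]
force: [0.6, 0.0, 0.5]
width: 0.0396
```

Request:
{"fn": "arm_command", "kwargs": {
  "fingers": [0.1, 0.1, 0.1],
  "dp": [
    [-0.003, 0.006, -0.015],
    [0, 0, 0],
    [0, 0, 0]
  ],
  "roll": [0.01, 0, 0]
}}

```text
t: 16.0
eef_pos: [0.4733, 0.0245, 0.2055]
ee_rot: [-3.137, -0.016, -1.435]
force: [0.6, 0.2, 0.9]
width: 0.0395
```

```bash
python3 - <<'E'
from h import *
im=grab_frame("side"); cv2.imwrite(f"pics/side6.png",im)
overlay("side","pics/side6.png","pics/s6z.png",(230,110,330,210),6,4.19,1.047,0,.028)
s=get_state(); print(s["eef_pos"],s["ee_rot"],s["q"])
E
```

```text
[0.47317203 0.02446654 0.20539386] [-3.13682926 -0.01618879 -1.43536538] [ 0.48309436  0.03475401 -0.45941135  0.01912075 -1.0777442  -0.35668461]
```

View pics/s6z.png

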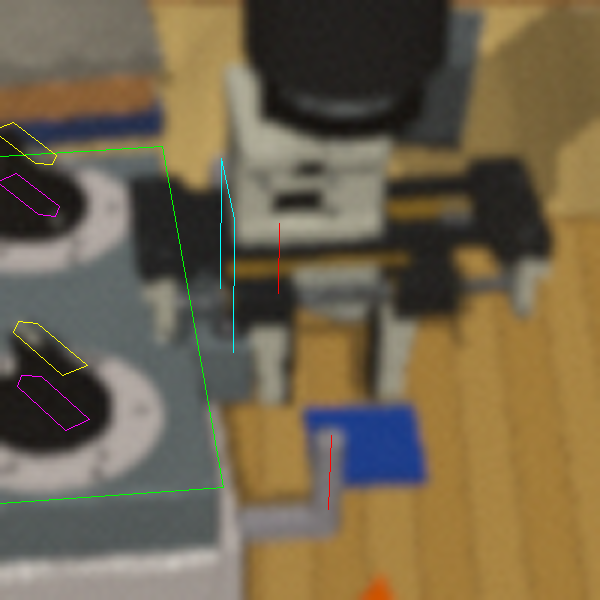

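The side view shows the jaws at zoom (270,395) and (395,395), centred on the post at (330,435). I'll continue down.

Request:
{"fn": "arm_command", "kwargs": {
  "fingers": [0.1, 0.1, 0.1, 0.1, 0.1, 0.1],
  "dp": [
    [-0.002, 0, -0.015],
    [-0.001, 0, -0.015],
    [-0.001, 0, -0.015],
    [0, 0, -0.006],
    [0, 0, 0],
    [0, 0, 0]
  ],
  "roll": [0, 0, 0, 0, 0, 0]
}}

```text
t: 16.65
eef_pos: [0.4736, 0.0249, 0.1598]
ee_rot: [-3.127, -0.015, -1.436]
force: [-0.3, 0.4, -0.6]
width: 0.0396
```

Request:
{"fn": "arm_command", "kwargs": {
  "fingers": [0.1, 0.1, 1, 1, 1, 1, 1, 1],
  "dp": [
    [-0.001, 0, -0.009],
    [0, 0, 0],
    [0, 0, 0],
    [0, 0, 0],
    [0, 0, 0],
    [0, 0, 0],
    [0, 0, 0],
    [0, 0, 0]
  ],
  "roll": [0, 0, 0, 0, 0, 0, 0, 0]
}}

```text
t: 17.45
eef_pos: [0.4726, 0.0251, 0.152]
ee_rot: [-3.126, -0.014, -1.436]
force: [0.1, 0.3, -2.1]
width: 0.0156
```

```bash
python3 - <<'E'
import numpy as np
h=np.array([.5195,.0901]); r=np.array([.4726,.0251])-h; print(np.hypot(*r))
def p(a): c,s=np.cos(-a),np.sin(-a); return h+[c*r[0]-s*r[1],s*r[0]+c*r[1]]
A=np.arange(0,1.61,.1)
for a,b in zip(A[:-1],A[1:]): print(round(b,2),(p(b)-p(a)).round(4),p(b).round(4))
E
```

```text
0.08015366491932852
0.1 [-0.0063  0.005 ] [0.4663 0.0301]
0.2 [-0.0057  0.0056] [0.4606 0.0357]
0.3 [-0.0051  0.0061] [0.4555 0.0419]
0.4 [-0.0045  0.0066] [0.451  0.0485]
0.5 [-0.0038  0.007 ] [0.4472 0.0555]
0.6 [-0.0031  0.0074] [0.4441 0.0629]
0.7 [-0.0023  0.0077] [0.4418 0.0706]
0.8 [-0.0016  0.0079] [0.4402 0.0785]
0.9 [-0.0008  0.008 ] [0.4394 0.0864]
1.0 [0.    0.008] [0.4395 0.0944]
1.1 [0.0008 0.008 ] [0.4403 0.1024]
1.2 [0.0016 0.0078] [0.4419 0.1103]
1.3 [0.0024 0.0076] [0.4443 0.1179]
1.4 [0.0032 0.0074] [0.4475 0.1253]
1.5 [0.0039 0.007 ] [0.4513 0.1323]
1.6 [0.0046 0.0066] [0.4559 0.1389]
```

Request:
{"fn": "arm_command", "kwargs": {
  "fingers": [1, 1, 1, 1, 1],
  "dp": [
    [-0.006, 0.005, 0],
    [-0.006, 0.006, 0],
    [-0.005, 0.006, 0],
    [-0.0045, 0.0066, 0],
    [0, 0, 0]
  ],
  "roll": [-0.05, -0.05, -0.05, -0.05, 0]
}}

```text
t: 17.95
eef_pos: [0.4516, 0.0484, 0.152]
ee_rot: [-3.124, -0.015, -1.645]
force: [0.5, -1.2, -0.4]
width: 0.0154
```

Smooth and on the arc, so I'll continue.

Request:
{"fn": "arm_command", "kwargs": {
  "fingers": [1, 1, 1, 1, 1, 1, 1, 1],
  "dp": [
    [-0.004, 0.007, 0],
    [-0.003, 0.0074, 0],
    [-0.0023, 0.0077, 0],
    [-0.0016, 0.008, 0],
    [-0.001, 0.008, 0],
    [0, 0.008, 0],
    [0.0008, 0.008, 0],
    [0, 0, 0]
  ],
  "roll": [-0.05, -0.05, -0.05, -0.05, -0.05, -0.05, -0.05, 0]
}}

```text
t: 18.75
eef_pos: [0.4401, 0.1003, 0.1519]
ee_rot: [-3.125, -0.021, -1.996]
force: [-2.3, -0.5, 1.9]
width: 0.0158
```

Request:
{"fn": "arm_command", "kwargs": {
  "fingers": [1, 1, 1, 1, 1, 1, 1],
  "dp": [
    [0.0016, 0.008, 0],
    [0.0024, 0.0076, 0],
    [0.003, 0.0074, 0],
    [0.004, 0.007, 0],
    [0.0046, 0.0066, 0],
    [0, 0, 0],
    [0, 0, 0]
  ],
  "roll": [-0.05, -0.05, -0.05, -0.05, -0.05, 0, 0]
}}

```text
t: 19.45
eef_pos: [0.4522, 0.1352, 0.1519]
ee_rot: [-3.132, -0.026, -2.239]
force: [-2.7, -0.2, 2.2]
width: 0.0158
```

Request:
{"fn": "arm_command", "kwargs": {
  "fingers": [0.2, 0.2, 0.2, 0.2, 0.2, 0.2, 0.2, 0.2],
  "dp": [
    [0, 0, 0],
    [0, 0, 0],
    [0, 0, 0],
    [0, 0, 0.02],
    [0, 0, 0.03],
    [0, 0, 0.04],
    [0, 0, 0.04],
    [0, 0, 0.04]
  ],
  "roll": [0, 0, 0, 0, 0, 0, 0, 0]
}}

```text
t: 20.25
eef_pos: [0.4496, 0.1307, 0.3219]
ee_rot: [-3.134, -0.037, -2.234]
force: [1.4, 0.9, 0.3]
width: 0.0347
```

Request:
{"fn": "arm_command", "kwargs": {
  "fingers": [0.2, 0.2, 0.2, 0.2, 0.2, 0.2, 0.2],
  "dp": [
    [-0.015, 0.045, 0.01],
    [-0.015, 0.045, 0],
    [-0.015, 0.045, 0],
    [-0.015, 0.045, 0],
    [-0.015, 0.045, 0],
    [-0.015, 0.045, 0],
    [0, 0, 0]
  ],
  "roll": [0, 0, 0, 0, 0, 0, 0]
}}

```text
t: 20.95
eef_pos: [0.3586, 0.4088, 0.341]
ee_rot: [-3.13, -0.02, -2.239]
force: [-0.5, -0.6, -0.8]
width: 0.0349
```

```bash
python3 - <<'E'
from h import *
for n in("side","top"):
  im=grab_frame(n); cv2.imwrite(f"pics/{n}7.png",im)
overlay("side","pics/side7.png","pics/s7z.png",(190,120,320,250),4.5,4.19,1.047,1.53,.028)
overlay("top","pics/top7.png","pics/t7z.png",(190,115,390,265),4,4.19,1.047,1.53,.028)
s=get_state(); print(s["t"],s["eef_pos"],s["ee_rot"],s["force"])
E
```

```text
21.05 [0.35961499 0.4055624  0.34160542] [-3.12944362 -0.02029674 -2.24038029] [ 0.55893874 -0.72249056  0.51999402]
```

View pics/s7z.png

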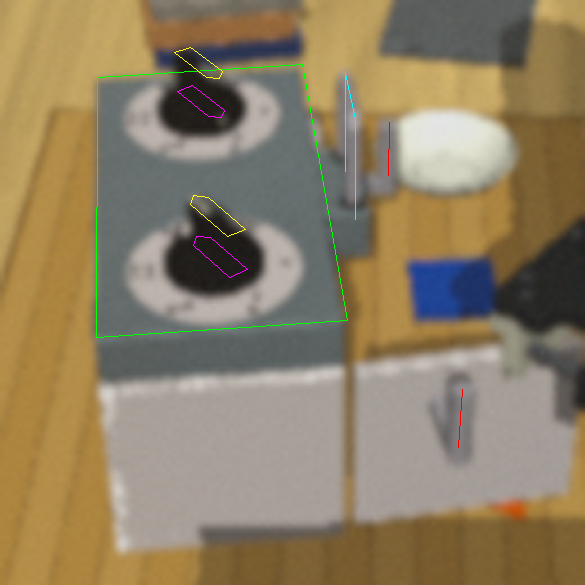

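View pics/t7z.png

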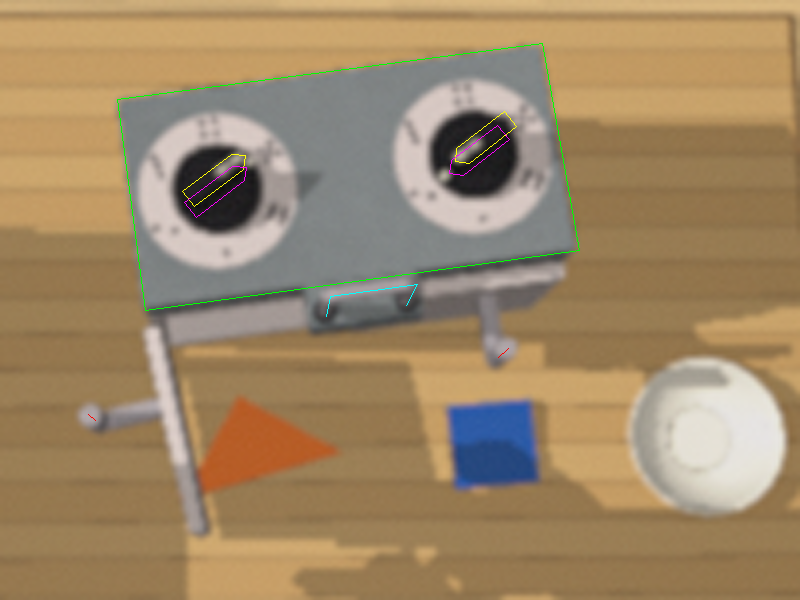

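The top view shows the left door near a right angle, with its post at (92,415) on the projection for 1.53 rad. The right door is shut and the pointers are on 5 and 2. The side view shows the shackle up at (347,75). The triangle's apex is still at full-image (250,214), as at the start. I'll settle the arm and hand in.

Request:
{"fn": "arm_command", "kwargs": {
  "fingers": [0.2, 0.2, 0.2],
  "dp": [
    [0, 0, 0],
    [0, 0, 0],
    [0, 0, 0]
  ],
  "roll": [0, 0, 0]
}}

```text
t: 21.35
eef_pos: [0.3608, 0.403, 0.3422]
ee_rot: [-3.129, -0.02, -2.242]
force: [0.4, -0.7, -0.1]
width: 0.0351
```

```bash
python3 -c "
from station import *
print(job_done())"
```

```text
the job is handed in; nothing more can be done
None
```

I set both dials, pulled the shackle up, opened the left door to about a right angle, let go and backed the arm away. I handed the job in at about 21 s; the hand-in reports no verdict.

- **Dials:** The left dial is at about 4.18 rad (5) and the right at about 1.08 rad (2), worked out from the tool's yaw while it gripped them. The last pictures show both bars on the code positions.
- **Shackle:** It reached its stop 28 mm up and stayed there after release.
- **Left door:** It stands at about 1.53 rad, with the pull where the model predicts in both views. I did not measure its speed after release.
- **Right door:** It is shut.
- **Loose things:** The triangle's apex is at the same pixel as at the start, to within 1 pixel. The square and dish look unmoved. The clip was outside the last enlarged views, so I did not check it, though the arm stayed well above it.

Some readings disagreed slightly:
- The jaws read 8.7 mm on the 10 mm shackle bar.
- The arm stopped short or drifted by up to about 12 mm on some descents, so I corrected before gripping.
- The right dial went about 0.06 rad past 2 before I turned it back.

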